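# Find the loose-capped oil bottle and close it in the nest

## Task

Of the three look-alike oil bottles in the plywood rack, one has a loose hexagonal screw cap: find it by test-twisting the caps. Carry that bottle by its body, never by its cap, to the aluminium nest, stand it fully down in the pocket and let go; only there, with the bottle held against turning, screw its cap clockwise fully home. Leave the two tightly capped bottles standing in their rack pockets.

Things in the scene. Friction and masses are not known exactly. Their poses are not given: they have to be found in the camera images.
- rack: Fixed plywood board 104 (x) x 340 (y) x 36 mm high with thin aluminium end plates (44 mm high). Origin: centre of its underside. Three square pockets, 61 x 61 mm, at y = -108, 0 and +108 mm in its frame; pocket floor 12 mm above the bench. The pockets keep the bottles from turning more than a few degrees. One bottle stands in each pocket.
- nest: Fixed aluminium block 100 x 100 x 36 mm high with a steel foot bolted down on its +y and -y sides (172 mm over both feet, screw heads 17 mm high). Origin: centre of its underside, z up. One square pocket in the middle, 64 x 64 mm, sides along its x and y, floor 12 mm above the bench.
- nest_floor (a point): Centre of the nest's pocket floor, 12 mm above the bench, axes as the nest.
- bottle_a: Grey square oil bottle, body 56 x 56 mm and 98 mm high with rounded edges, about 0.4 kg with its cap. Origin: centre of its underside; z up, x and y square to its faces (they start along the rack's, to within 2 degrees). A short neck and a black hexagonal cap follow; its top is 139 mm above the origin. All three bottles look the same; only one cap is loose and it cannot be seen which.
- bottle_b: Second bottle, the same as bottle_a.
- bottle_c: Third bottle, the same as bottle_a.
- cap_a: Black hexagonal screw cap of bottle_a, 44 mm across flats (51 over corners), 28 mm of flats, captive. Origin: centre of its underside, 108 mm above the bottle's origin, 10 mm above the bottle's flat top; z up, x square to a flat, further flats every 60 degrees. Screws shut clockwise from above. A cap's yaw does not tell whether it is tight.
- cap_b: Cap of bottle_b, made as cap_a. Of the three caps (whichever they are): a tight one does not turn under any twist by the fingers; the bottle turns with it up to 0.25 rad until its pocket stops it, then the twist is felt at 0.2 N m and more.
- cap_c: Cap of bottle_c, made as cap_a. Of the three caps (whichever they are): the loose one turns with about 0.1 N m until it meets a firm stop. At the start it is 0.7 to 1.1 rad short of that stop, and can be unscrewed at least 1 rad further.

How it is judged:
By the outcome, as a careful person would: the job done as asked, in the order asked, and still so for the second after the job is handed in, with the robot touching nothing.
It also fails if it takes over 72 s, if anything falls off the work surface, if the arm or the gripper's body presses on something with over 40 N, if the wrist force passes 120 N, or if a joint passes its speed limit or range.

## Robot

A 6-joint arm with a two-finger parallel gripper is mounted at the origin on the work surface; the furniture and walls round the work are solid. World frame = base frame: x ahead of the robot, y to its left, z up, the work surface at z = 0. Lengths are in m, angles in rad, forces in N, time in s.
With the tool pointing down it reaches from about 0.375 to 0.975 m from the base axis. Payload 3.8 kg.
Tool frame: the origin (TCP) lies between the finger pads; the fingertips stand bot.tip_extent ahead of it and the grasp point (between the pads) is the TCP (bot.tip_extent is the distance from the TCP to the fingertips, in m); z points along the fingers, y is the line along which they close (so a half turn about z gives the same grasp; the last joint's range is limited). The gripper opens to 88 mm and grips with 3 to 60 N. Pads are 18 mm wide; open, the fingers measure 123 mm over their backs; the gripper's body (75 mm by 187 mm) begins 45 mm behind the grasp point.
Start: joints at [-1.282, 0.264, 1.604, -0, 1.274, -0.037], TCP at [0.216, -0.639, 0.258] pointing down, gripper open.
Joint ranges: [-2.63, 2.63], [-0.94, 2.18], [0.31, 2.57], [-1.31, 4.45], [0, 2.66], [-2.55, 2.55]. Speed limits (rad/s): [2.57, 2.57, 3.14, 3.14, 3.14, 3.14].

## Interface

Orientations are given as a rotation vector (axis times angle).
In Python, from station import bot, effector, solve_ik, capture, models, current_clock, current_joint_positions, current_joint_velocities, current_joint_torque, current_tcp_pos, current_tool_rot, current_wrist_force, current_moment, current_opening, current_grasp_force gives the robot as it stands. Calls block until the motion is done:
- bot.move_ptp(position, orientation): joint-space move of the TCP to a pose.
- bot.move_l(position, frame=None, speed=0.15): straight line of the TCP; frame=None keeps the orientation; speed is the mean speed in m/s.
- bot.goto_joints(angles): joint-space move.
- effector.release() and effector.close_gripper(): open the fingers fully, or close them until they stop; the grip force is fixed at half the most.
- bot.hold(seconds).
- solve_ik(position, orientation): joint angles nearest the present ones, or None.
- capture(name): name is "scene" or "top" or "wrist"; returns a dict with "image" (420x560x3 uint8, blue, green, red), "range_z" (420x560 float32, m along the optical axis (not along the pixel's ray), 0 where there is no reading), "camera_matrix" (3x3 intrinsics, pixels), "dist" ([k1, k2, p1, p2, k3] as OpenCV has them; the pictures are not rectified), "extrinsics" (4x4, takes a point from camera to world coordinates); the wrist camera has in their place "hand_eye" (4x4, takes a point from camera to tool coordinates, whose origin is the TCP and whose axes are the flange's). Camera axes: x right, y up, looking along -z (the intrinsics and any distortion apply to the point x, -y, -z); pixel columns grow to the right and rows downward; lengths in m; the calibration is good to about 2 mm. A picture is of the moment at which its call begins: read the wrist's pose just before it.
A pose or a line that the arm cannot do raises bot.MotionError and nothing moves.
- bot.finish_job(): hands the job in; it is judged then, once.
Trained networks look in the newest picture that a camera, given by its name, has taken for a name from the list of things; names that differ only in an ending like _2 or _b are one class to them, and where a whole thing is asked for, a point or a joint stands for the part that bears it (a point fixed in the world has none). Each returns a list of dicts, best first, with "confidence" (0 to 1); they miss things now and then, are a little off and sometimes report something else, mostly with a low value. They report only what shows in the picture. A call takes as long as a camera call.
- models.look_for(camera, label): "location" ([column, row] in pixels, amid what is visible of it).
Readings, each from a call of its own:
- current_clock(): time.
- current_joint_positions(): joint angles.
- current_joint_velocities(): joint speeds.
- current_joint_torque(): joint torques, N m.
- current_tcp_pos(): TCP position.
- current_tool_rot(): TCP orientation.
- current_wrist_force(): force on the tool from outside, world axes, zero at the start.
- current_moment(): the same for the moment, N m.
- current_opening(): finger opening in m.
- current_grasp_force(): force on a finger pad.
Only numpy, scipy, OpenCV 4.12 (cv2) and the standard library are available. Lean on these libraries where they do the work, as an engineer would, in place of code of your own. Each camera call takes 0.05 s, during which the arm holds its last target. There are 200 camera calls.

## Working session

There is one attempt and no reset: what is moved stays moved. The work goes in short steps, each a Python script; the robot and the scene stay as the last script left them, time stands still between calls to the robot, and variables do not carry over. Pictures are saved under pics/ and viewed, at most 10 in all, crops included, and the job is handed in when it is done.

```bash
ls; mkdir -p pics; cat > h.py <<'E'
import numpy as np, cv2
from scipy.spatial.transform import Rotation as R
from station import *
def px2w(c,uv,T=None,r=3,z=None):
    """pixel -> world using depth, or plane z"""
    T=c["extrinsics"] if T is None else T
    u,v=uv
    n=cv2.undistortPoints(np.array([[[u,v]]],float),c["camera_matrix"],np.array(c["dist"]))[0,0]
    d=np.array([n[0],-n[1],-1.])
    if z is None:
        p=c["range_z"][max(0,int(v)-r):int(v)+r+1,max(0,int(u)-r):int(u)+r+1]; p=p[p>0]
        s=np.median(p)
    else: s=(z-T[2,3])/(T[:3,:3]@d)[2]
    return T[:3,:3]@(d*s)+T[:3,3]
def cloud(c,T=None):
    T=c["extrinsics"] if T is None else T
    v,u=np.mgrid[0:420,0:560]
    n=cv2.undistortPoints(np.stack([u,v],-1).reshape(-1,1,2).astype(float),c["camera_matrix"],np.array(c["dist"]))[:,0]
    z=c["range_z"].reshape(-1,1)
    P=np.hstack([n[:,:1]*z,-n[:,1:]*z,-z])
    P=P@T[:3,:3].T+T[:3,3]; P[z[:,0]<=0]=np.nan
    return P.reshape(420,560,3)
def down(yaw):  # tool z down, tool y (closing) at angle yaw from world y
    return (R.from_euler('z',yaw)*R.from_rotvec([np.pi,0,0])).as_rotvec()
E
python3 - <<'E'
from h import *
print(bot.tip_extent,current_tool_rot(),current_clock())
for n in ["scene","top"]:
    c=capture(n); cv2.imwrite(f"pics/{n}.png",c["image"]); print(n,c["extrinsics"].round(3).tolist(),c["camera_matrix"].tolist())
    for l in ["rack","nest","bottle_a","cap_a"]:
        print(l,[(d["location"],round(d["confidence"],2),px2w(c,d["location"]).round(3).tolist()) for d in models.look_for(n,l)])
    np.savez(f"{n}.npz",P=cloud(c))
E
```

```text
pics
station.py
0.019 [-3.09781129e+00 -5.09139128e-01  4.84677977e-04] 0.0
scene [[-0.855, 0.36, -0.373, 0.095], [-0.518, -0.619, 0.59, 0.688], [-0.018, 0.698, 0.716, 0.942], [0.0, 0.0, 0.0, 1.0]] [[526.6848184602917, 0.0, 269.8744687705834], [0.0, 526.6848184602917, 203.53972900908138], [0.0, 0.0, 1.0]]
rack []
nest [([315.5, 181.4], 0.55, [0.519, -0.206, 0.011]), ([202.4, 319.4], 0.16, [0.516, 0.286, 0.035])]
bottle_a [([168.6, 319.1], 0.98, [0.535, 0.353, 0.111]), ([206.8, 289.3], 0.95, [0.514, 0.259, 0.108]), ([246.7, 257.5], 0.7, [0.491, 0.153, 0.107])]
cap_a [([159.8, 304.1], 0.96, [0.548, 0.352, 0.15]), ([205.5, 268.8], 0.93, [0.524, 0.243, 0.149]), ([242.2, 236.7], 0.61, [0.507, 0.141, 0.149]), ([247.1, 254.9], 0.31, [0.493, 0.148, 0.108])]
top [[0.13, 0.968, -0.213, 0.245], [-0.991, 0.128, -0.025, -0.036], [0.003, 0.214, 0.977, 1.4], [0.0, 0.0, 0.0, 1.0]] [[537.2508769922905, 0.0, 292.7015877005065], [0.0, 537.2508769922905, 211.05694980391704], [0.0, 0.0, 1.0]]
rack [([214.5, 204.5], 0.59, [0.533, 0.204, 0.035])]
nest [([368.4, 232.9], 0.91, [0.515, -0.206, 0.011])]
bottle_a [([160.2, 186.1], 0.8, [0.54, 0.327, 0.135]), ([198.6, 199.3], 0.56, [0.517, 0.225, 0.146])]
cap_a [([237.9, 207.2], 0.88, [0.51, 0.127, 0.15]), ([156.4, 181.4], 0.79, [0.547, 0.335, 0.15]), ([192.7, 192.4], 0.53, [0.531, 0.241, 0.15])]
```

View pics/top.png

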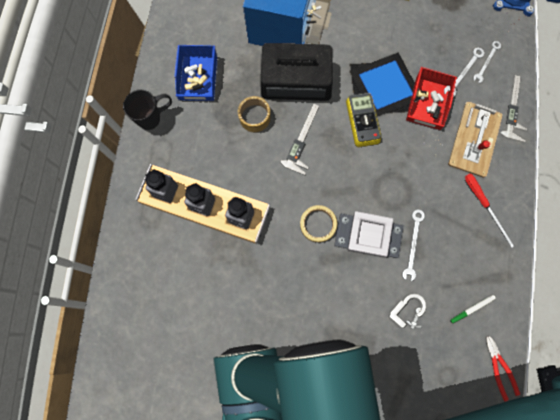

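View pics/scene.png

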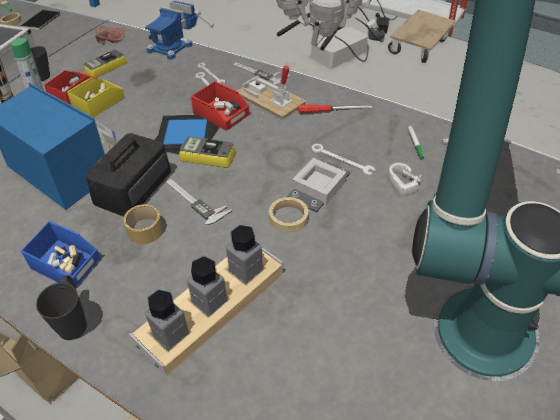

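```bash
python3 - <<'E'
import numpy as np,cv2
for n in ["top","scene"]:
    P=np.load(f"{n}.npz")["P"].reshape(-1,3); P=P[~np.isnan(P[:,0])]
    C=P[(P[:,2]>.143)&(P[:,2]<.16)&(P[:,0]>.4)&(P[:,0]<.65)&(P[:,1]>.05)&(P[:,1]<.45)]
    print(n,len(C))
    _,_,m=cv2.kmeans(C[:,:2].astype(np.float32),3,None,(3,50,1e-4),5,cv2.KMEANS_PP_CENTERS)
    print(m.round(4).tolist(),C[:,2].mean())
    for nm,cx,cy,rx,ry in [("nest",.52,-.2,.1,.12)]:
        Q=P[(abs(P[:,0]-cx)<rx)&(abs(P[:,1]-cy)<ry)&(P[:,2]>.028)&(P[:,2]<.042)]
        print(nm,len(Q),cv2.minAreaRect(Q[:,:2].astype(np.float32)))
    Q=P[(abs(P[:,0]-.53)<.15)&(abs(P[:,1]-.23)<.25)&(P[:,2]>.030)&(P[:,2]<.041)]
    print("rack",len(Q),cv2.minAreaRect(Q[:,:2].astype(np.float32)))
    Q=P[(P[:,2]>.09)&(P[:,0]>.3)&(P[:,2]<.6)]
    h=np.histogram2d(Q[:,0],Q[:,1],bins=[np.arange(.2,1.2,.1),np.arange(-.9,.9,.1)])[0].astype(int); print(h)
E
```

```text
top 848
[[0.5110999941825867, 0.13199999928474426], [0.5543000102043152, 0.3424000144004822], [0.5321999788284302, 0.23759999871253967]] 0.14943833910205365
nest 895 ((0.5121706128120422, -0.17326900362968445), (0.17253977060317993, 0.09911887347698212), 86.71172332763672)
rack 2599 ((0.5334786176681519, 0.2385602593421936), (0.34174013137817383, 0.10636195540428162), 78.18959045410156)
[[   0    0    0    0    0    0    0    0    0    0    0    0    0    0
     0    0    0]
 [   0    0    0    0    0    0    0    0    0    0    0    0    0    0
     0    0    6]
 [   0    0    0    0    0    0    0    0    0    0  219    0    0    0
     0    0  257]
 [   0    0    0    0    0    0    0    0    0    0  324  567  564    0
     0    0  609]
 [   0    0    0    0    0    0    0    0    0    0    0    0    0    0
     0  300  963]
 [   0    0    0    0   91    0    0    0    0    0    0    0   72  229
     0    0  758]
 [   0    0    0    0    0    0    0    0  233  496  161    0    2   15
     0    0  760]
 [   0    0    0    0    0    0    0    0  668 1118  374    0    0    0
     0  
[... 604 characters left out ...]
0    0    0    0    0    0    0    0    0    0    0
     0    0    0]
 [   0    0    0    0    0    0    0    0    0    0  406    0    0    0
     0    0    0]
 [   0    0    0    0    0    0    0    0    0    0  534 1027 1091    0
     0    0    0]
 [   0    0    0    0    0    0    0    0    0    0    0    0    0    0
     0   25    0]
 [   0    0    0    0  112    0    0    0    0    0    0    0  107  459
     0    0    0]
 [   0    0    0    0    0    0    0    0  172  418  206    0    0   17
     0    0    0]
 [   0    0    0    0    0    0    0    0  409  932  382    0    0    0
     0    0    0]
 [   0    0    0    0    0    0    0    0  158 1306 2179    0    0    0
     0    0    0]]
```

The top view shows the rack at about (205, 205) with three black caps at (157, 182), (197, 192) and (238, 208), and the nest at (370, 233). In the scene view the bottles are at (168, 319), (207, 289) and (247, 257), with nothing in the way between rack and nest. Next come close wrist views of the nest and the caps.

```bash
cat >> h.py <<'E'
def wristcap():
    T=np.eye(4); T[:3,3]=current_tcp_pos(); T[:3,:3]=R.from_rotvec(current_tool_rot()).as_matrix()
    c=capture("wrist"); return c,T@c["hand_eye"]
E
python3 - <<'E'
from h import *
np.set_printoptions(suppress=True,precision=4)
yr=np.deg2rad(-11.65); yn=np.deg2rad(-3.6)
for name,p,y in [("wnest",[.45,-.175,.33],yn),("wrack",[.48,.24,.40],yr)]:
    bot.move_ptp(p,down(y)); print(current_clock(),np.array(current_joint_positions()))
    c,T=wristcap(); cv2.imwrite(f"pics/{name}.png",c["image"]); np.savez(name+".npz",P=cloud(c,T),T=T,img=c["image"],K=c["camera_matrix"],D=c["dist"])
    print(c["hand_eye"].round(3).tolist())
    P=cloud(c,T).reshape(-1,3);P=P[~np.isnan(P[:,0])]
    if name=="wnest":
        Q=P[(abs(P[:,0]-.515)<.12)&(abs(P[:,1]+.175)<.075)&(P[:,2]>.028)&(P[:,2]<.044)]
        print(len(Q),Q[:,2].mean(),cv2.minAreaRect(Q[:,:2].astype(np.float32)))
    for l in ["nest","cap_a","bottle_a"]:
        print(l,[(d["location"],round(d["confidence"],2),px2w(c,d["location"],T).round(4).tolist()) for d in models.look_for("wrist",l)])
E
```

```text
2.4 [-0.4235 -0.1442  1.9031 -0.0003  1.3827  1.2109]
[[0.0, 0.961, 0.276, 0.071], [1.0, -0.0, 0.0, -0.0], [0.0, 0.276, -0.961, -0.127], [0.0, 0.0, 0.0, 1.0]]
4183 0.03620509526662186 ((0.5103723406791687, -0.20529429614543915), (0.09392339736223221, 0.09971684962511063), 86.396240234375)
nest [([302.7, 110.4], 0.87, [0.5148, -0.2062, 0.0129])]
cap_a []
bottle_a [([20.3, 133.0], 0.78, [0.5097, 0.1036, 0.0597])]
4.1583 [ 0.416  -0.0559  1.6984 -0.0006  1.4995  2.191 ]
[[0.0, 0.961, 0.276, 0.071], [1.0, -0.0, 0.0, -0.0], [0.0, 0.276, -0.961, -0.127], [0.0, 0.0, 0.0, 1.0]]
nest [([547.2, 73.2], 0.98, [0.5169, -0.1357, 0.0083])]
cap_a [([173.3, 125.5], 0.87, [0.5537, 0.3369, 0.1521]), ([269.3, 128.1], 0.64, [0.5314, 0.2407, 0.1516]), ([371.3, 124.0], 0.58, [0.5139, 0.1369, 0.1517])]
bottle_a [([273.2, 123.2], 0.93, [0.5354, 0.2357, 0.1518]), ([362.6, 120.2], 0.73, [0.5194, 0.1449, 0.1505]), ([180.7, 124.5], 0.64, [0.5532, 0.3294, 0.1513])]
```

```bash
python3 -c "
import cv2,numpy as np
cv2.imwrite('pics/both.png',cv2.resize(np.hstack([cv2.imread('pics/wnest.png'),cv2.imread('pics/wrack.png')]),(800,300)))"
```

```text
(no output)
```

View pics/both.png

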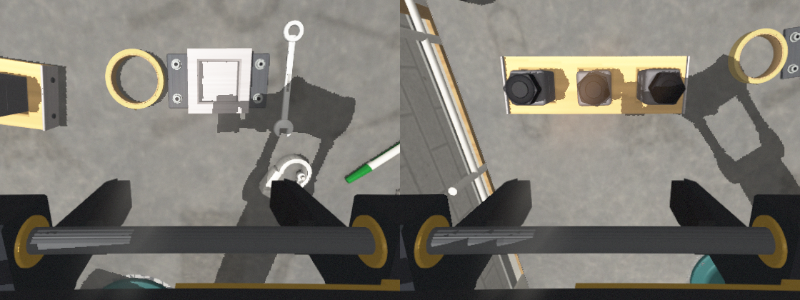

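Left half: the nest, pocket at about (219, 80), with the ring beside it. Right half: three caps at (524, 88), (595, 88) and (662, 88). The ring contaminated the earlier nest fit, so I'm refitting from the wrist clouds.

```bash
cat > fit.py <<'E'
from h import *
from scipy.optimize import minimize
np.set_printoptions(suppress=True,precision=4)
def pts(f):
    P=np.load(f)["P"].reshape(-1,3); return P[~np.isnan(P[:,0])]
def box(P,c,rx,z0,z1):
    return P[(abs(P[:,:2]-c)<rx).all(1)&(P[:,2]>z0)&(P[:,2]<z1)]
if __name__=="__main__":
    for f in ["wnest.npz","top.npz","scene.npz"]:
        P=pts(f); Q=box(P,[.515,-.206],.068,.031,.042)
        F=box(P,[.515,-.206],.05,.005,.02)
        print(f,len(Q),cv2.minAreaRect(Q[:,:2].astype(np.float32)),"floor",len(F),cv2.minAreaRect(F[:,:2].astype(np.float32)))
    P=pts("wrack.npz")
    Q=box(P,[.533,.238],.2,.030,.041);print("rack",cv2.minAreaRect(Q[:,:2].astype(np.float32)))
    for f in ["wrack.npz","top.npz","scene.npz"]:
      P=pts(f)
      for c in [(.511,.134),(.532,.239),(.554,.344)]:
        Q=box(P,c,.04,.140,.158)
        z=np.median(Q[:,2]); Q=Q[abs(Q[:,2]-z)<.004]; h=cv2.convexHull(Q[:,:2].astype(np.float32))[:,0]
        # support widths at 3 hex directions: yaw minimising the summed area
        ys=np.deg2rad(np.arange(-30,30,1)); W=[]
        for y in ys:
            D=np.array([[np.cos(y+k*np.pi/3),np.sin(y+k*np.pi/3)] for k in range(3)]); s=h@D.T
            W.append((s.max(0)-s.min(0)).sum()/3)
        W=np.array(W); i=W.argmin(); y=ys[i]
        D=np.array([[np.cos(y+k*np.pi/3),np.sin(y+k*np.pi/3)] for k in range(3)]); s=h@D.T
        ctr=np.linalg.lstsq(D,(s.max(0)+s.min(0))/2,rcond=None)[0]
        print(f,len(Q),"z",z,"yaw",np.rad2deg(y),"W",s.max(0)-s.min(0),"maxW",W.max(),ctr)
E
python3 fit.py
```

```text
wnest.npz 4806 ((0.5102115869522095, -0.20843176543712616), (0.10038173943758011, 0.09969128668308258), 86.22174072265625) floor 3000 ((0.5168362855911255, -0.19732069969177246), (0.08674262464046478, 0.07572180777788162), 86.47711944580078)
top.npz 821 ((0.5101469159126282, -0.2085653841495514), (0.10189245641231537, 0.09908686578273773), 86.67241668701172) floor 557 ((0.5212467312812805, -0.19839371740818024), (0.08799013495445251, 0.07493318617343903), 85.33135223388672)
scene.npz 696 ((0.511174738407135, -0.20759627223014832), (0.10695283859968185, 0.10380653291940689), 86.01911163330078) floor 438 ((0.5142956376075745, -0.20063826441764832), (0.08903570473194122, 0.09882886707782745), 89.78173828125)
rack ((0.5349157452583313, 0.238268181681633), (0.33491238951683044, 0.10404368489980698), 78.60076141357422)
wrack.npz 1621 z 0.15042062250730287 yaw -13.0 W [0.0437 0.045  0.0444] maxW 0.04956575204114135 [0.5129 0.1321]
wrack.npz 1549 z 0.15046311419735753 yaw -28.0 W [0.0438 0.043  0.044 ] maxW 0.04893417377976698 [0.5336 0.2391]
wrack.npz 1634 z 0.15047703006683022 yaw -13.0 W [0.0445 0.0445 0.0449] maxW 0.04963113822343727 [0.5557 0.3431]
top.npz 252 z 0.1493054612684217 yaw -11.0 W [0.0443 0.0443 0.0439] maxW 0.04709932101561396 [0.5117 0.1322]
top.npz 241 z 0.14948159162843244 yaw -29.999999999999996 W [0.0435 0.0453 0.0452] maxW 0.047699771567842525 [0.5328 0.2378]
top.npz 232 z 0.1492633176503102 yaw -14.0 W [0.0447 0.046  0.043 ] maxW 0.04844486112012972 [0.555  0.3432]
scene.npz 321 z 0.14857771619551652 yaw -11.0 W [0.0468 0.0444 0.0467] maxW 0.04995695690319979 [0.513  0.1335]
scene.npz 370 z 0.14820909854226505 yaw -29.000000000000004 W [0.0457 0.0446 0.0439] maxW 0.0482080968825549 [0.5325 0.2396]
scene.npz 402 z 0.1487251547495802 yaw -14.999999999999998 W [0.045  0.0435 0.0451] maxW 0.04925122830147983 [0.5548 0.3434]
```

```bash
python3 -c "
import cv2
i=cv2.imread('pics/wrack.png')[80:175,130:420]; i=cv2.convertScaleAbs(i,alpha=1.8,beta=20)
cv2.imwrite('pics/crop.png',cv2.resize(i,(798,262),interpolation=cv2.INTER_CUBIC))"
```

```text
(no output)
```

View pics/crop.png

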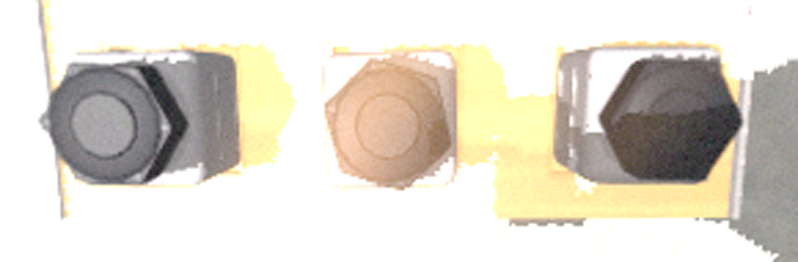

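Middle cap appears at (388, 125) turned about 15° relative to its neighbours at (105, 125) and (670, 120). That agrees with the fitted yaws of -28.5° for the middle and -13° for the other two. Next I test-twist counter-clockwise, starting with the middle one.

```bash
cat >> h.py <<'E'
CAPS={1:(.5127,.1322,17.5),2:(.5333,.2390,1.5),3:(.5553,.3432,16.5)}
def twist(total,step,lim,verbose=True):
    """turn cap by total rad (ccw +), stop at moment lim; returns (turned, log)"""
    q=np.array(current_joint_positions()); m0=current_moment()[2]; q0=q[5]; log=[]; n=0
    s=np.sign(total)
    for i in range(1,int(round(abs(total)/step))+1):
        qq=q.copy(); qq[5]=q0-s*step*i
        bot.goto_joints(qq); m=current_moment()[2]-m0; log.append((round(s*step*i,2),round(m,3)))
        if abs(m)>lim:
            n+=1
            break
    return q,log
def test(i):
    x,y,t=CAPS[i]; o=down(np.deg2rad(t))
    bot.move_ptp([x,y,.20],o); bot.move_l([x,y,.137])
    effector.close_gripper(); print(i,"open",current_opening(),"F",current_grasp_force(),"q6",current_joint_positions()[5],current_clock())
    q,log=twist(.56,.07,.3); print(log,current_opening(),np.round(current_wrist_force(),1))
    bot.goto_joints(q); effector.release(); bot.move_l([x,y,.20]); print("t",current_clock())
    return log
E
python3 -c "
from h import *
test(2)"
```

```text
2 open 0.04373706495866501 F 30.000133188441396 q6 1.9233279396816738 6.5
[(np.float64(0.07), np.float64(-0.006)), (np.float64(0.14), np.float64(-0.026)), (np.float64(0.21), np.float64(-0.022)), (np.float64(0.28), np.float64(-0.07)), (np.float64(0.35), np.float64(-0.069)), (np.float64(0.42), np.float64(-0.036)), (np.float64(0.49), np.float64(-0.026)), (np.float64(0.56), np.float64(0.006))] 0.04407990807240738 [-0.3 -0.7  0.8]
t 10.4417
```

```bash
python3 -c "
from h import *
test(1)
bot.move_ptp([.48,.24,.40],down(np.deg2rad(-11.65)))
c,T=wristcap(); cv2.imwrite('pics/wrack2.png',c['image']); np.savez('wrack.npz',P=cloud(c,T))
"; python3 fit.py | grep wrack
```

```text
1 open 0.04375032527011965 F 30.000100722536445 q6 1.4706789041299442 12.2583
[(np.float64(0.07), np.float64(0.029)), (np.float64(0.14), np.float64(-0.493))] 0.04389116373546938 [-1.2  0.2  0.4]
t 14.3667
wrack.npz 1642 z 0.1504014455552014 yaw -13.0 W [0.0436 0.0449 0.0443] maxW 0.049680635407893275 [0.5128 0.1326]
wrack.npz 1582 z 0.15043595566592766 yaw -28.0 W [0.0437 0.0434 0.0437] maxW 0.04893835655097761 [0.5336 0.2393]
wrack.npz 1671 z 0.15048928226614372 yaw -13.0 W [0.0443 0.0447 0.0449] maxW 0.049604607422422696 [0.5554 0.3433]
```

Cap 1 is tight (the moment jumps to 0.49 N m). Cap 2 turned 0.56 rad at under 0.1 N m, so it is the loose one. Now I carry bottle 2 by its body.

```bash
python3 - <<'E'
from h import *
x,y=.5335,.2392; o=down(np.deg2rad(78.35))
bot.move_ptp([x,y,.20],o); f0=np.array(current_wrist_force())
bot.move_l([x,y,.109],speed=.1); print("F at grasp",np.round(current_wrist_force()-f0,1))
effector.close_gripper(); print("open",current_opening(),current_grasp_force(),current_clock())
bot.move_l([x,y,.115],speed=.05); bot.move_l([x,y,.29]); print(current_opening(),np.round(current_wrist_force()-f0,1))
bot.move_ptp([.5104,-.2084,.29],down(np.deg2rad(86.3)))
bot.move_l([.5104,-.2084,.16]); print(current_clock(),current_opening(),current_joint_positions()[5])
c=capture("scene"); cv2.imwrite("pics/over.png",c["image"][90:290,200:440])
c,T=wristcap(); cv2.imwrite("pics/over_w.png",c["image"])
a=cv2.resize(cv2.imread("pics/over.png"),(390,325)); b=cv2.resize(c["image"],(400,300)); b=cv2.copyMakeBorder(b,0,25,0,0,0)
cv2.imwrite("pics/over2.png",np.hstack([a,b]))
E
```

```text
F at grasp [-1.1 -0.2 -0.4]
open 0.055800660385934876 29.752427843468467 18.4083
0.05569859837925287 [-0.5 -0.1 -3.7]
22.65 0.05592290662335591 -0.368228115018889
```

View pics/over2.png

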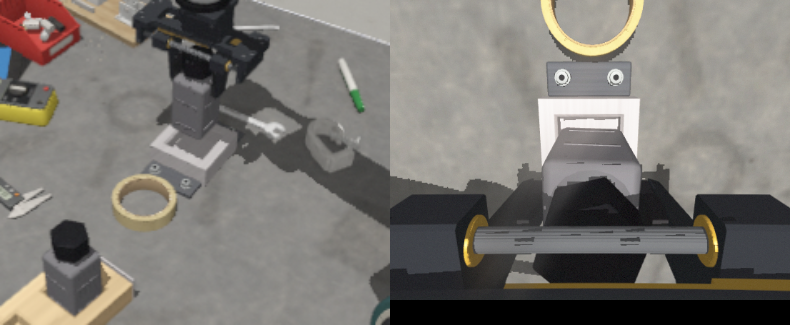

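The bottle, at (193, 105) in the left half, hangs upright from the fingers squarely over the nest pocket. The cap is clear of the gripper. I lower it while watching the force.

```bash
python3 - <<'E'
from h import *
f0=np.array(current_wrist_force())
p=[.5104,-.2084]
bot.move_l(p+[.136],speed=.06); print(np.round(current_wrist_force()-f0,1))
for z in [.126,.118,.1125,.111,.110,.1095,.109,.1085]:
    bot.move_l(p+[z],speed=.05); f=np.round(current_wrist_force()-f0,1); print(z,f)
    if f[2]>4 or abs(f[:2]).max()>6: break
print(np.round(current_tcp_pos(),4),current_opening())
if current_tcp_pos()[2]<.1115:
    effector.release(); bot.move_l(p+[.22])
    bot.move_ptp([.43,-.2084,.33],down(np.deg2rad(-3.7)))
    c,T=wristcap(); cv2.imwrite("pics/nest2.png",c["image"])
    P=cloud(c,T).reshape(-1,3);P=P[~np.isnan(P[:,0])]
    Q=P[(abs(P[:,:2]-p)<.04).all(1)&(P[:,2]>.14)&(P[:,2]<.17)]; z=np.median(Q[:,2]); Q=Q[abs(Q[:,2]-z)<.004]
    h=cv2.convexHull(Q[:,:2].astype(np.float32))[:,0]
    best=[]
    for a in np.arange(-30,30,.5):
        r=np.deg2rad(a+60*np.arange(3)); D=np.c_[np.cos(r),np.sin(r)]; s=h@D.T
        best.append(((s.max(0)-s.min(0)).sum(),a,np.linalg.lstsq(D,(s.max(0)+s.min(0))/2,rcond=None)[0]))
    print(z,min(best,key=lambda b:b[0]))
print(current_clock(),current_joint_positions())
E
```

```text
[-0.4 -0.2  0.2]
0.126 [0.  0.2 0.7]
0.118 [0.7 0.9 0.1]
0.1125 [-0.3  0.5  0. ]
0.111 [ 0.1 -0.3  0.9]
0.11 [0.2 0.6 0.1]
0.1095 [-0.1 -0.8  0.4]
0.109 [-1.4  1.   2.4]
0.1085 [-3.2  1.1  8.9]
[ 0.5105 -0.2085  0.1092] 0.056014878639291395
0.1504724424358958 (np.float64(0.13190941331489697), np.float64(-20.0), array([ 0.51061285, -0.20828972]))
28.3833 [-5.03315822e-01 -1.53825688e-01  1.91295296e+00  4.19955457e-05
  1.38397311e+00  1.13125055e+00]
```

View pics/nest2.png

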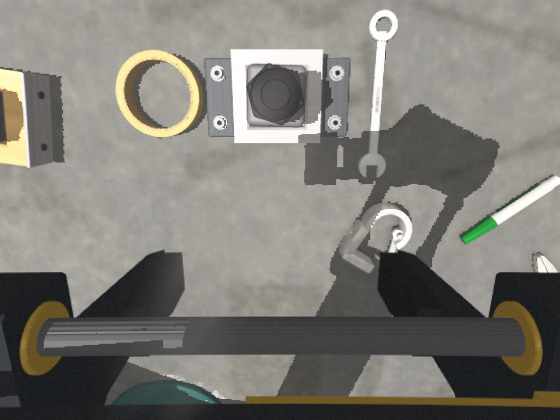

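The bottle stands fully down in the pocket at (277, 95), and its cap top is at the same height as in the rack. Cap yaw is -20°. Now I screw it clockwise.

```bash
python3 - <<'E'
from h import *
p=[.5106,-.2083]
bot.move_ptp(p+[.20],down(np.deg2rad(70))); bot.move_l(p+[.137]); print(current_joint_positions()[5])
effector.close_gripper(); print(current_opening(),current_grasp_force())
q,log=twist(-2.3,.08,.35); print([(float(a),float(b)) for a,b in log],current_opening())
m=[]
for k in range(2):
    q=np.array(current_joint_positions()); q[5]+=.04; bot.goto_joints(q); m.append((float(q[5]),round(float(current_moment()[2]),3),current_opening()))
print(m,current_clock())
E
```

```text
-0.08327181481787471
0.04378170312087241 30.000158194452524
[(-0.08, -0.03), (-0.16, -0.067), (-0.24, -0.065), (-0.32, 0.031), (-0.4, -0.05), (-0.48, -0.007), (-0.56, -0.057), (-0.64, -0.015), (-0.72, -0.038), (-0.8, -0.027), (-0.88, 0.035), (-0.96, 0.743)] 0.04401430677963746
[(0.9117506031253101, 1.126, 0.04375572720763285), (0.9485524564352606, 1.123, 0.04461404152532564)] 34.3
```

```bash
python3 - <<'E'
from h import *
p=[.5106,-.2083]
effector.release(); bot.move_l(p+[.22]); bot.move_ptp([.43,-.2084,.33],down(np.deg2rad(-3.7)))
c,T=wristcap(); P=cloud(c,T).reshape(-1,3);P=P[~np.isnan(P[:,0])]
Q=P[(abs(P[:,:2]-p)<.04).all(1)&(P[:,2]>.14)&(P[:,2]<.17)]; z=np.median(Q[:,2]); Q=Q[abs(Q[:,2]-z)<.004]
h=cv2.convexHull(Q[:,:2].astype(np.float32))[:,0]; best=[]
for a in np.arange(-30,30,.5):
    r=np.deg2rad(a+60*np.arange(3)); s=h@np.c_[np.cos(r),np.sin(r)].T; best.append(((s.max(0)-s.min(0)).sum(),a))
print(z,min(best),current_clock())
s=capture("scene")["image"]
cv2.imwrite("pics/end.png",np.hstack([cv2.resize(c["image"],(400,300)),cv2.resize(s,(400,300))]))
E
```

```text
0.15044480755678408 (np.float64(0.13248153030594562), np.float64(-12.0)) 36.4333
```

View pics/end.png

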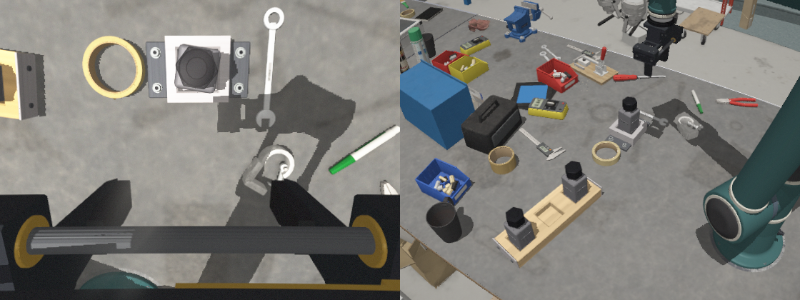

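The bottle stands in the nest at (197, 68) in the left half, and the two tight ones stand in the rack at (518, 230) and (573, 185) in the right half. The cap turned 0.91 rad to the firm stop, and the robot touches nothing.

```bash
python3 -c "
from h import *
print(bot.finish_job())"
```

```text
the job is handed in; nothing more can be done
None
```

The middle bottle had the loose cap; it now stands in the nest with that cap screwed home to a firm stop (over 1 N m), and the other two stand in the rack, one proven tight by twisting and the third inferred; the job is handed in at about 36 s.

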